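# Bolt the vice down on the T-slotted plate

## Task

The little blue vice has been set to its mark on the T-slotted plate, and only the bolt in its open lug is still missing. Take the T-bolt by its black knurled nut from the wooden block, lower its head lengthwise into the slot that the vice stands over, a little way out from the open lug, turn it clockwise (seen from above) until the head stands square under the slot's lips, slide it along the slot fully home in the lug, and turn the nut down clockwise hand-tight: really snug, but not forced. Go gently: do not jam the bolt hard against the plate, do not shove the vice off its mark, and leave everything else on the bench alone.

Things in the scene. Friction and masses are not known exactly. Their poses are not given: they have to be found in the camera images.
- tbolt: Loose steel T-bolt, upright, its head in a pocket of the wooden block. Origin: centre of the head's underside; z up the shank, x along the head. Head 24 (x) x 14 (y) x 7.5 mm, two opposite corners rounded: in the slot it turns only clockwise (from above), from lying along the slot until it stops 95 to 100 degrees on against the channel's walls. Shank 10 mm in diameter. 150 g with its nut, by which it is carried
- knurled_nut: Knurled black hand nut on the T-bolt: flange 32 mm in diameter, 4 mm thick; above it the round grip, 26 mm in diameter, 26 mm high. Origin: centre of its underside, at first 30.6 to 31.6 mm above the head's underside. Clockwise runs it down, 0.8 mm a radian. The thread is stiff (0.15 N m): while the head is free the bolt turns along; once the head has stopped, the nut turns on the bolt
- nut_grip (a point): On the nut's axis, 19 mm above its underside (the 26 mm grip reaches from 15 mm below this point to 11 mm above it). With the nut down on the lug and the bolt drawn up, the moment felt on holding still rises some 0.4 N m a radian: 0.25 to 0.4 N m is snug (60 to 100 N on the lug), over 0.5 N m is forced (140 N)
- tslot_plate: Grey steel plate, 240 (y) x 120 (x) x 28 mm, fixed. Origin: centre of its underside; y along the slots, towards the vice. Three through T-slots along y at x = -38, 0, 38 mm; the vice is over the middle one. Mouth 16 mm wide with 1 mm chamfers; lips 11.3 mm thick; channel below 25 mm wide, 8 to 16.7 mm above the underside: a head in it rests 20 mm below the plate's top and can lift 1.2 mm
- vice: Small blue vice with steel base on the plate, 46 (x) x 140 (y) x 43 mm, axes as the plate's; origin: centre of its underside. Its +y end has a bolt and black nut already, only snug: over about 14 N slides it along the slot. At its -y end the open lug, 10 mm thick, with a slot 12.5 mm wide, open to -y. The jaw and bed (43 mm high) begin 42 mm from lug_seat on the +y side
- lug_seat (a point): On the top of the vice's open lug, 38 mm above the plate's underside: the bolt's axis comes here when home (1 mm before the shank touches the end of the lug's slot). The open end of the lug is 16 mm from here towards -y of the plate; drop the bolt in some 45 mm from here on that side
- bolt_block: Wooden block 46 (x) x 90 (y) x 22 mm, fixed, with two pockets 10 mm deep, 27.5 x 17.5 mm, at y = -21 (the T-bolt) and 21 mm (empty). Origin: centre of its underside
- dial_gauge: Pocket dial gauge lying on its back behind the plate, 70 x 49 x 12 mm; a bystander, origin under its middle
- eye_loupe: Black eye loupe standing on its cup, 42 mm in diameter, 35 mm high; a bystander, origin under its middle
- part_bottle: Small glass bottle with a red cap, 26 mm in diameter, 48 mm high, behind the plate; a bystander, origin under its middle
- small_hammer: Watch hammer with brass head lying on the sheet at the right, 149 mm long; a bystander, origin under its middle

How it is judged:
By the outcome, as a careful person would: the job done as asked, in the order asked, and still so for the second after the job is handed in, with the robot touching nothing.
It also fails if it takes over 72 s, if anything falls off the work surface, if the arm or the gripper's body presses on something with over 40 N, if the wrist force passes 120 N, or if a joint passes its speed limit or range.

## Robot

A 6-joint arm with a two-finger parallel gripper is mounted at the origin on a cart in front of the work surface, level with it; the furniture and walls round the work are solid. World frame = base frame: x ahead of the robot, y to its left, z up, the work surface at z = 0. Lengths are in m, angles in degrees, forces in N, time in s.
With the tool pointing down it reaches from about 0.25 to 0.775 m from the base axis. Payload 8.9 kg.
Tool frame: the origin (TCP) lies midway between the tips of the shut fingers; the grasp point (between the pads) lies 19 mm behind it; z points along the fingers, y is the line along which they close (so a half turn about z gives the same grasp; the last joint's range is limited). The gripper opens to 85 mm and grips with 20 to 120 N. Pads are 22 mm wide; open, the fingers measure 114 mm over their backs; the gripper's body (76 mm by 85 mm) begins 54 mm behind the grasp point. The pads swing forward as they close: fully open they stand 13 mm farther back than shut.
Start: joints at [-81.893, 16.656, -8.789, 64.555, 0, 82.019], TCP at [0.145, -0.504, 0.231] pointing down, gripper open.
Joint ranges: [-144.48, 144.48], [-52.06, 99.96], [-74.48, 78.29], [-112.23, 115.85], [-86.99, 84.42], [-180, 180]. Speed limits (degrees/s): [127.2, 127.2, 159.86, 180, 180, 180].

## Interface

Orientations are given as [roll, pitch, yaw] about the fixed x, y, z axes, in that order (R = Rz(yaw) Ry(pitch) Rx(roll)).
In Python, from rig import manip gives the robot as it stands. The module is installed in compiled form; this text tells all that it offers.
- The arm moves only by the shell command python3 -m jog 'ROWS' [FORCE]. ROWS is JSON, a list of rows, each a list of 7 numbers: the finger opening in m, from 0 to 0.0854, then the shift along the tool's x, y, z in m, then the turn, a rotation vector about the tool's x, y, z in degrees. In form: [[claw, x, y, z, ax, ay, az], ...]. A call has 1 to 20 rows; each row is the pose to reach, as a shift and turn from the pose commanded when the call began, along the tool's axes at that moment; what a row does not reach only later rows make up. A row lasts 1/8 s, in which the tool goes at most 62.5 mm and 10.7 degrees, less where a joint would pass 70% of its speed; a pose out of reach is approached as far as the arm can. A call with a gripper value outside its range is refused whole. The fingers move at their own pace and stop on an object; FORCE is the grip in N (left out, the last holds). Time passes only in rows, so rows that repeat a pose let the fingers close. It gives the time, the measured TCP pose, the force, the opening and the grip force at its end, in the units of the state.
- manip.get_state(): the state, without advancing time (a new reading comes with each control period).
- manip.snapshot(name): name is "scene" or "top"; returns (picture, depth): 480x640x3 uint8, blue, green, red; 480x640 float32, m along the optical axis (not along the pixel's ray), 0 where there is no reading.
- manip.camera_params(name): a dict with "fov_y" (degrees; the focal length in pixels is half the picture's height over the tangent of half this angle, whatever the lens; pixels are square), "cx", "cy" (the principal point, pixels), "T" (4x4, takes a point from camera to world coordinates). Camera axes: x right, y up, looking along -z (the intrinsics and any distortion apply to the point x, -y, -z); pixel columns grow to the right and rows downward; lengths in m; the calibration is good to about 2 mm. A picture is of the moment at which its call begins. camera_params takes no time and is no camera call.
- manip.finish_job(): hands the job in; it is judged then, once.
The state is a dict: "t": time; "q": joint angles; "dq": joint speeds; "joint_torque": joint torques, N m; "eef_pos": TCP position; "tool_rot": TCP orientation; "force": force on the tool from outside, world axes, zero at the start; "wrist_torque": the same for the moment, N m; "grip_width": finger opening in m; "finger_force": force on a finger pad.
Only numpy, scipy, OpenCV 4.12 (cv2) and the standard library are available. Lean on these libraries where they do the work, as an engineer would, in place of code of your own. Each camera call takes 0.05 s, during which the arm holds its last target. There are 200 camera calls.

## Working session

There is one attempt and no reset: what is moved stays moved. The work goes in short steps, Python scripts to look and compute and a shell command to move; the robot and the scene stay as the last step left them, time stands still between calls to the robot, and variables do not carry over. Pictures are saved under pics/ and viewed, at most 10 in all, crops included, and the job is handed in when it is done.

```bash
mkdir -p pics; cat > h.py <<'E'
import numpy as np, cv2
from rig import manip
def snap(n):
    p,d=manip.snapshot(n); np.savez(f'{n}.npz',p=p,d=d); return p,d
def ray(n,uv):
    c=manip.camera_params(n); f=240/np.tan(np.radians(c['fov_y'])/2)
    T=np.array(c['T']); v=np.array([(uv[0]-c['cx'])/f,-(uv[1]-c['cy'])/f,-1])
    return T[:3,3],T[:3,:3]@v
def onplane(n,uv,z):
    o,d=ray(n,uv); return o+d*(z-o[2])/d[2]
def bydepth(n,uv,dep):
    o,d=ray(n,uv); return o+d*dep
E
python3 - <<'E'
from h import *
for n in('scene','top'):
    p,d=snap(n); cv2.imwrite(f'pics/{n}0.png',p); c=manip.camera_params(n); print(n,c)
s=manip.get_state(); print(s)
E
```

```text
scene {'fov_y': 51.98747274964168, 'cx': 310.13294408543896, 'cy': 245.12077514767074, 'T': array([[ 0.78089126,  0.43709346, -0.44627137,  0.0753035 ],
       [-0.62465305,  0.55116565, -0.55319525, -0.90134725],
       [ 0.00417143,  0.71075012,  0.70343221,  0.79892337],
       [ 0.        ,  0.        ,  0.        ,  1.        ]])}
top {'fov_y': 47.73006817376885, 'cx': 327.65871075893625, 'cy': 240.1707246443133, 'T': array([[-0.01509677,  0.99426241, -0.10589785,  0.41282918],
       [-0.99984728, -0.01407884,  0.01035345, -0.32427627],
       [ 0.00880313,  0.10603798,  0.99432311,  1.14962253],
       [ 0.        ,  0.        ,  0.        ,  1.        ]])}
{'t': 0.1, 'q': array([-8.18952113e+01,  1.66842262e+01, -8.82443805e+00,  6.45557809e+01,
        1.75535615e-03,  8.20186537e+01]), 'dq': array([ 0.02685016,  0.05577989,  0.1272868 , -0.00926718, -0.01627192,
        0.1607776 ]), 'joint_torque': array([ 8.93142860e-04, -5.37977743e+01,  3.31919217e+01,  9.33357049e-03,
       -2.40334321e-04,  1.21199275e-06]), 'eef_pos': array([ 0.14542754, -0.50406484,  0.23081813]), 'tool_rot': array([-1.79936423e+02, -1.06866087e-02,  1.60861280e+01]), 'force': array([-0.38677654,  1.07455946,  0.61461026]), 'wrist_torque': array([ 0.01991444,  0.01678592, -0.00785046]), 'finger_force': 0.0, 'grip_width': 0.08520353863772583}
```

View pics/top0.png

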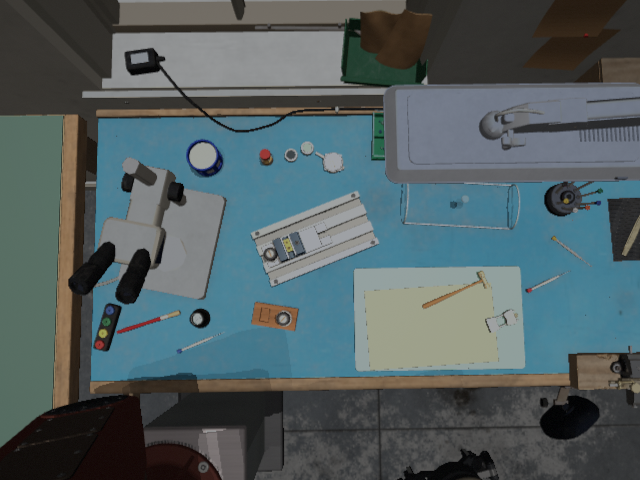

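View pics/scene0.png

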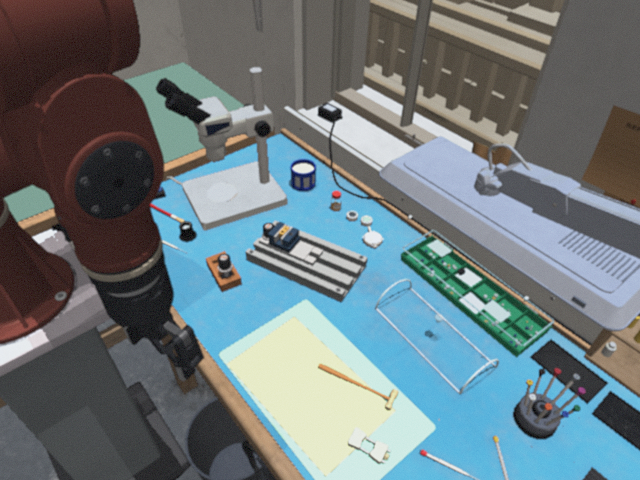

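Top view: plate centred near (315,237), vice near (290,245) with the open lug to the right, block with nut at (284,318). Enlarging both.

```bash
python3 - <<'E'
import numpy as np,cv2
a=np.load('top.npz')['p'][180:335,240:390]; b=np.load('scene.npz')['p'][205:305,200:375]
a=cv2.resize(a,None,fx=3.8,fy=3.8,interpolation=cv2.INTER_CUBIC); cv2.imwrite('pics/tc.png',a)
b=cv2.resize(b,None,fx=4.5,fy=4.5,interpolation=cv2.INTER_CUBIC); cv2.imwrite('pics/sc.png',b)
E
```

```text
(no output)
```

View pics/tc.png

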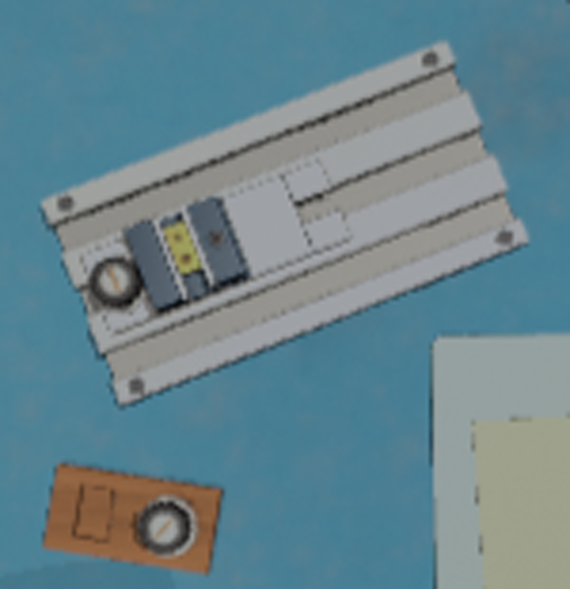

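View pics/sc.png

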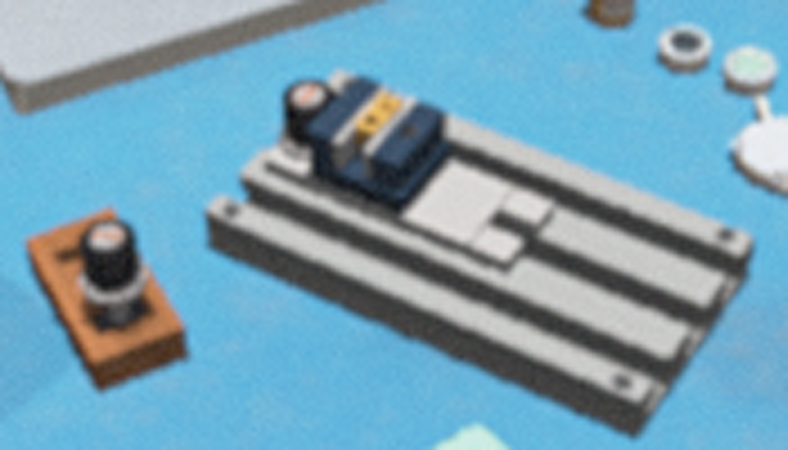

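Crops show the plate with four dark corner screws, the vice's open lug (crop ~(315,205)) and the loose nut at crop (165,527); the empty pocket's long side lies across the block. Measuring.

```bash
cat > m.py <<'E'
from h import *
z=np.load('top.npz'); p,d=z['p'],z['d']; g=cv2.cvtColor(p,cv2.COLOR_BGR2GRAY).astype(float)
hsv=cv2.cvtColor(p,cv2.COLOR_BGR2HSV)
def dark(u,v,r,inv=True):
    u0,v0=int(u)-r,int(v)-r; w=g[v0:v0+2*r+1,u0:u0+2*r+1]; w=np.clip(np.median(w)-15-w,0,None)
    Y,X=np.mgrid[v0:v0+2*r+1,u0:u0+2*r+1]; return np.array([(X*w).sum(),(Y*w).sum()])/w.sum()
full=lambda c:(240+c[0]/3.8-.4,180+c[1]/3.8-.4)
S=[dark(*full(c),3) for c in((430,60),(505,238),(136,387),(66,203))]
W=[onplane('top',s,.028) for s in S]
c=np.mean(W,0); print('screws',np.round(W,4).tolist(),'c',c.round(4))
for i in range(4): print(round(np.linalg.norm(W[i]-W[i-1])*1e3,1),end=' ')
ax=(W[3]-W[0])+(W[2]-W[1]); print('plate y dir deg',np.degrees(np.arctan2(ax[1],ax[0])))
# outline
m=((hsv[...,1]<90)&(hsv[...,2]>60)).astype(np.uint8); m[:180]=0;m[290:]=0;m[:,:245]=0;m[:,385:]=0
m=cv2.morphologyEx(m,cv2.MORPH_CLOSE,np.ones((7,7)))
k=max(cv2.findContours(m,0,2)[0],key=cv2.contourArea)[:,0]
P=np.array([onplane('top',q,.028)[:2] for q in k],np.float32)*1000; print(cv2.minAreaRect(P))
# block
m=cv2.inRange(hsv,(3,90,40),(20,255,255)); m[:295]=0;m[335:]=0;m[:,:245]=0;m[:,305:]=0
k=max(cv2.findContours(cv2.morphologyEx(m,3,np.ones((9,9))),0,2)[0],key=cv2.contourArea)[:,0]
P=np.array([onplane('top',q,.022)[:2] for q in k],np.float32)*1000; print('block',cv2.minAreaRect(P))
# nuts: black
for nm,(u,v),zz in(('loose',full((165,527)),.073),('fixed',full((115,282)),.066)):
    u0,v0=int(u)-11,int(v)-11; w=(p[v0:v0+23,u0:u0+23].max(2)<75).astype(np.uint8)
    k=max(cv2.findContours(w,0,2)[0],key=cv2.contourArea); (cx,cy),r=cv2.minEnclosingCircle(k)
    q=(u0+cx,v0+cy); print(nm,q,r,onplane('top',q,zz).round(4),'depth z',bydepth('top',q,np.median(d[int(q[1])-2:int(q[1])+3,int(q[0])-2:int(q[0])+3])).round(4))
    print(cv2.contourArea(cv2.convexHull(k)))
# plate depth height check
print([bydepth('top',s,d[int(s[1])+4,int(s[0])]).round(4).tolist() for s in S[:1]])
E
python3 m.py
```

```text
screws [[0.6266, -0.3901, 0.028], [0.5261, -0.4299, 0.028], [0.448, -0.2278, 0.028], [0.5495, -0.1887, 0.028]] c [ 0.5375 -0.3091  0.028 ]
215.7 108.1 216.6 108.8 plate y dir deg 111.0398261460788
((540.2130737304688, -315.3092956542969), (122.97544860839844, 255.73272705078125), 20.95108413696289)
block ((377.8981628417969, -224.304443359375), (89.37129211425781, 44.5013313293457), 79.93085479736328)
loose (282.692307472229, 318.0) 6.984868049621582 [ 0.375  -0.2448  0.073 ] depth z [ 0.375  -0.2449  0.0736]
128.0
fixed (270.0769233703613, 253.34615421295166) 7.267702579498291 [ 0.5033 -0.2199  0.066 ] depth z [ 0.5031 -0.2201  0.0684]
133.5
[[0.6271, -0.3903, 0.0255]]
```

```bash
cat >> h.py <<'E'
from scipy.spatial.transform import Rotation as R
def to(x,y,z,yaw=None):
    s=manip.get_state(); r=R.from_euler('xyz',s['tool_rot'],degrees=True)
    sh=r.inv().apply(np.array([x,y,z])-s['eef_pos'])*1e3
    print('t %.2f q6 %.1f eef %s rot %s F %s M %s w %.4f'%(s['t'],s['q'][5],s['eef_pos'].round(4),s['tool_rot'].round(2),s['force'].round(1),s['wrist_torque'].round(3),s['grip_width']))
    print('shift mm',sh.round(1),'az',None if yaw is None else (s['tool_rot'][2]-yaw+180)%360-180)
E
python3 - <<'E'
from h import *
to(.375,-.2448,.14)
for c in ((336,198),(333,192),(338,207)): print('lug end',onplane('top',(240+c[0]/3.8-.4,180+c[1]/3.8-.4),.038).round(4))
E
```

```text
t 0.10 q6 82.0 eef [ 0.1454 -0.5041  0.2308] rot [-1.7994e+02 -1.0000e-02  1.6090e+01] F [-0.4  1.1  0.6] M [ 0.02   0.017 -0.008] w 0.0852
shift mm [ 292.4 -185.4   91.1] az None
lug end [ 0.5488 -0.3369  0.038 ]
lug end [ 0.5521 -0.3353  0.038 ]
lug end [ 0.5438 -0.3379  0.038 ]
```

```bash
python3 -m jog '[[0.0854,0.05,-0.03,0,0,0,-10],[0.0854,0.1,-0.06,0,0,0,-20],[0.0854,0.15,-0.09,0,0,0,-30],[0.0854,0.2,-0.12,0.02,0,0,-40],[0.0854,0.24,-0.15,0.04,0,0,-50],[0.0854,0.28,-0.18,0.06,0,0,-60],[0.0854,0.2924,-0.1854,0.08,0,0,-70],[0.0854,0.2924,-0.1854,0.091,0,0,-80],[0.0854,0.2924,-0.1854,0.091,0,0,-90],[0.0854,0.2924,-0.1854,0.091,0,0,-100],[0.0854,0.2924,-0.1854,0.091,0,0,-110],[0.0854,0.2924,-0.1854,0.091,0,0,-120],[0.0854,0.2924,-0.1854,0.091,0,0,-130],[0.0854,0.2924,-0.1854,0.091,0,0,-140]]' 80
python3 -c "
from h import *
to(.375,-.2448,.046,-53)"
```

```text
t: 1.85
eef_pos: [0.3749, -0.2451, 0.1401]
tool_rot: [180.0, -0.0, 156.4]
force: [0.6, 1.0, 0.7]
grip_width: 0.0852
finger_force: 0.0
t 1.85 q6 -19.0 eef [ 0.3749 -0.2451  0.1401] rot [ 1.7999e+02 -3.0000e-02  1.5642e+02] F [0.6 1.  0.7] M [-0.051 -0.041 -0.046] w 0.0852
shift mm [-0.1  0.3 94.1] az -150.58208439683108
```

```bash
python3 -m jog '[[0.0854,0,0,0.02,0,0,-10],[0.0854,0,0,0.04,0,0,-20],[0.0854,0,0,0.06,0,0,-30],[0.0854,0,0,0.08,0,0,-40],[0.0854,0,0,0.088,0,0,-50],[0.0854,0,0,0.093,0,0,-60],[0.0854,0,0,0.093,0,0,-70],[0.0854,0,0,0.093,0,0,-80],[0.0854,0,0,0.093,0,0,-90],[0.06,0,0,0.093,0,0,-100],[0.06,0,0,0.093,0,0,-110],[0.05,0,0,0.093,0,0,-120],[0.05,0,0,0.093,0,0,-130],[0.05,0,0,0.093,0,0,-138],[0.05,0,0,0.093,0,0,-138]]'
python3 - <<'E'
from h import *
to(.375,-.2448,.046)
p,d=snap('scene'); cv2.imwrite('pics/g.png',cv2.resize(p[190:310,150:310],None,fx=4,fy=4,interpolation=2))
E
```

```text
t: 3.72
eef_pos: [0.3749, -0.2451, 0.0472]
tool_rot: [180.0, 0.0, -66.0]
force: [-0.0, -0.2, -0.3]
grip_width: 0.0501
finger_force: 0.0
t 3.73 q6 -156.6 eef [ 0.3749 -0.2451  0.0472] rot [ 1.7999e+02  2.0000e-02 -6.5970e+01] F [-0.  -0.2 -0.3] M [ 0.021  0.046 -0.003] w 0.0501
shift mm [-0.3 -0.2  1.2] az None
```

View pics/g.png

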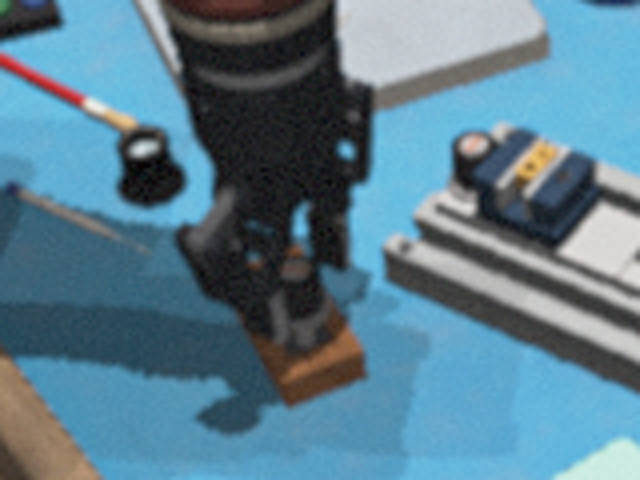

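The open fingers straddle the nut (crop ~(295,275)) above the block. Closing and lifting.

```bash
python3 -m jog '[[0.03,0,0,0,0,0,0],[0.02,0,0,0,0,0,0],[0.02,0,0,0,0,0,0],[0.02,0,0,0,0,0,0]]' 80
python3 -c "
from h import *
to(.375,-.2448,.12)"
```

```text
t: 4.28
eef_pos: [0.375, -0.2453, 0.0474]
tool_rot: [180.0, -0.0, -65.9]
force: [-1.6, 0.4, 5.1]
grip_width: 0.0237
finger_force: 78.2
t 4.28 q6 -156.6 eef [ 0.375  -0.2453  0.0474] rot [ 1.800e+02 -1.000e-02 -6.593e+01] F [-1.6  0.4  5.1] M [0.055 0.297 0.004] w 0.0237
shift mm [ -0.5  -0.2 -72.6] az None
```

```bash
python3 -m jog '[[0.02,0,0,-0.015,0,0,0],[0.02,0,0,-0.04,0,0,0],[0.02,0,0,-0.075,0,0,5],[0.02,0.04,0.03,-0.11,0,0,15],[0.02,0.08,0.06,-0.15,0,0,25],[0.02,0.12,0.09,-0.19,0,0,35],[0.02,0.16,0.12,-0.22,0,0,45],[0.02,0.2,0.155,-0.25,0,0,55],[0.02,0.248,0.193,-0.28,0,0,59],[0.02,0.248,0.193,-0.28,0,0,59],[0.02,0.248,0.193,-0.28,0,0,59]]'
python3 - <<'E'
from h import *
to(.5586,-.3642,.2)
s=manip.get_state()
c=manip.camera_params('scene'); T=np.array(c['T']); f=240/np.tan(np.radians(c['fov_y'])/2)
q=T[:3,:3].T@(s['eef_pos']-[0,0,.02]-T[:3,3]); u,v=c['cx']+f*q[0]/-q[2],c['cy']-f*q[1]/-q[2]; print(u,v,q)
p,d=snap('scene'); u,v=int(u),int(v); cv2.imwrite('pics/l.png',cv2.resize(p[v-50:v+50,u-65:u+65],None,fx=6,fy=6,interpolation=2))
E
```

```text
t: 5.65
eef_pos: [0.2999, -0.5502, 0.3262]
tool_rot: [179.9, 0.1, -124.9]
force: [0.5, 0.5, -1.7]
grip_width: 0.0239
finger_force: 79.0
t 5.65 q6 -123.2 eef [ 0.2999 -0.5502  0.3262] rot [ 1.7992e+02  7.0000e-02 -1.2492e+02] F [ 0.5  0.5 -1.7] M [ 0.021 -0.    -0.023] w 0.0239
shift mm [-300.4 -105.8  126.4] az None
274.8218226502991 290.0091521405752 [-0.04599365 -0.05846828 -0.64111565]
```

View pics/l.png

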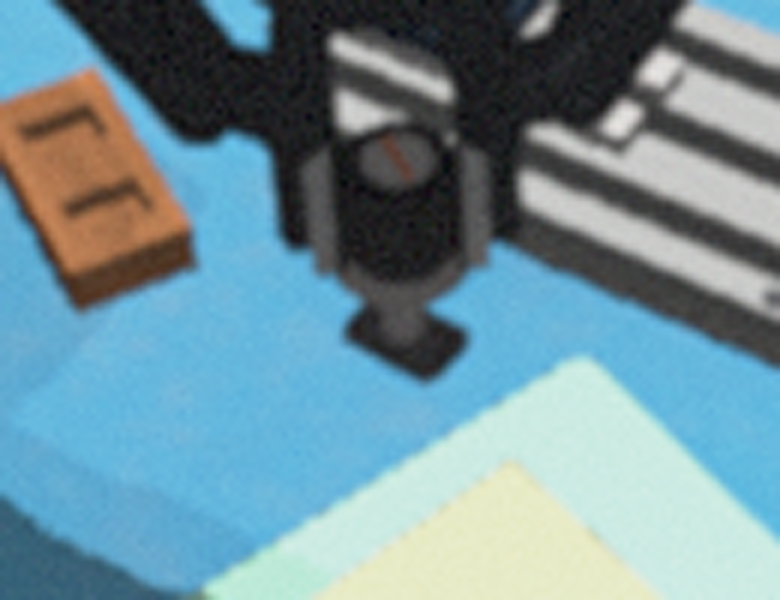

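The bolt hangs upright; its head shows corners at crop (345,332), (430,380), (467,340). Fitting the head's edges for its direction.

```bash
cat > e.py <<'E'
from h import *
p=np.load('scene.npz')['p']; u0,v0=274-65,290-50
g=p[...,2].astype(float)*0+cv2.GaussianBlur(p,(0,0),.6).max(2)   # blue bench is bright
full=lambda x,y:(u0+x/6-.42,v0+y/6-.42)
zb=manip.get_state()['eef_pos'][2]-.0353
def cross(u,va,vb):   # first dark->bright crossing going down column u
    r=np.arange(va,vb); c=g[va:vb,u]; t=(c.min()+c.max())/2
    i=np.where((c[:-1]<t)&(c[1:]>=t))[0][-1]; return r[i]+(t-c[i])/(c[i+1]-c[i])
for nm,xa,xb in(('long',352,424),('short',434,464)):
    ua,ub=int(np.ceil(full(xa,0)[0])),int(full(xb,0)[0]); P=[]
    for u in range(ua,ub+1):
        v=cross(u,v0+48,v0+70); P.append(onplane('scene',(u,v),zb)[:2]); print((u,round(v,1)),end=' ')
    P=np.array(P,np.float32)*1e3; l=cv2.fitLine(P,cv2.DIST_HUBER,0,.01,.01).ravel(); print(nm,np.degrees(np.arctan2(l[1],l[0])),np.linalg.norm(P[-1]-P[0]))
C=[onplane('scene',full(*c),zb)[:2].round(4) for c in((345,335),(430,380),(467,343))];print(C)
print('nut top',onplane('scene',full(399,160),zb+.061).round(4), 'ring',[onplane('scene',full(*c),zb+.061).round(4).tolist() for c in((335,155),(460,155))])
E
python3 e.py
```

```text
(268, np.float64(297.2)) (269, np.float64(297.7)) (270, np.float64(298.4)) (271, np.float64(298.8)) (272, np.float64(299.4)) (273, np.float64(300.1)) (274, np.float64(300.6)) (275, np.float64(301.1)) (276, np.float64(301.6)) (277, np.float64(302.1)) (278, np.float64(302.6)) (279, np.float64(302.9)) long -72.34298 17.792446
(281, np.float64(302.4)) (282, np.float64(301.8)) (283, np.float64(300.8)) (284, np.float64(299.7)) (285, np.float64(298.9)) short 12.2488 7.7967944
[array([ 0.2924, -0.5396]), array([ 0.2996, -0.5616]), array([ 0.3122, -0.5583])]
nut top [ 0.3017 -0.5519  0.3519] ring [[0.2922, -0.5425, 0.3519], [0.3124, -0.5585, 0.3519]]
```

```bash
python3 -m jog '[[0.02,-0.06,-0.02,0.04,0,0,-3.5],[0.02,-0.11,-0.04,0.08,0,0,-3.5],[0.02,-0.16,-0.06,0.12,0,0,-3.5],[0.02,-0.21,-0.08,0.15,0,0,-3.5],[0.02,-0.26,-0.1,0.18,0,0,-3.5],[0.02,-0.3004,-0.1058,0.2,0,0,-3.5],[0.02,-0.3004,-0.1058,0.22,0,0,-3.5],[0.02,-0.3004,-0.1058,0.24,0,0,-3.5],[0.02,-0.3004,-0.1058,0.253,0,0,-3.5],[0.02,-0.3004,-0.1058,0.253,0,0,-3.5],[0.02,-0.3004,-0.1058,0.253,0,0,-3.5]]'
python3 - <<'E'
from h import *
to(.5586,-.3642,.0733)
p,d=snap('scene'); cv2.imwrite('pics/v.png',cv2.resize(p[205:305,250:380],None,fx=6,fy=6,interpolation=2))
E
```

```text
t: 7.08
eef_pos: [0.559, -0.3648, 0.0751]
tool_rot: [-179.9, -0.0, -121.4]
force: [-0.2, -0.3, -1.1]
grip_width: 0.0239
finger_force: 79.0
t 7.08 q6 -98.0 eef [ 0.559  -0.3648  0.0751] rot [-1.7995e+02 -1.0000e-02 -1.2141e+02] F [-0.2 -0.3 -1.1] M [-0.005  0.014 -0.032] w 0.0239
shift mm [-0.3  0.6  1.8] az None
```

View pics/v.png

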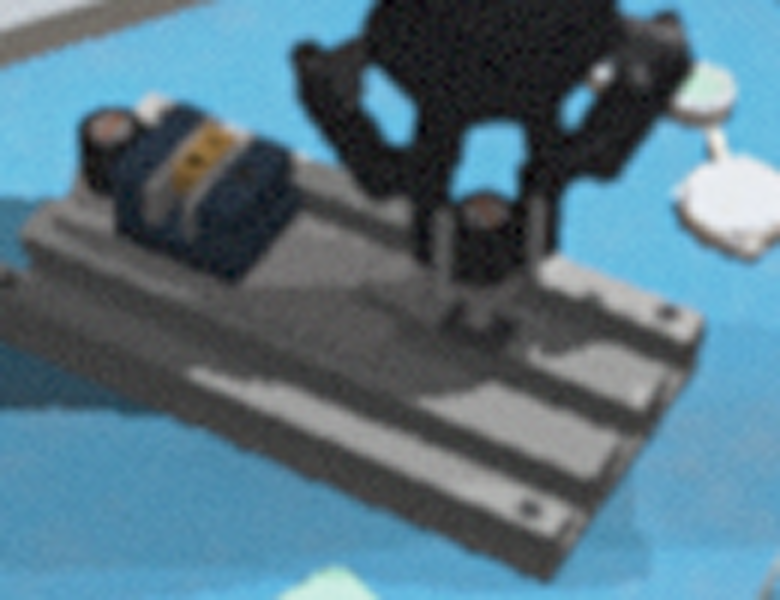

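The bolt hovers above the middle slot: nut top at crop (485,210), head near (480,325), plate screws at (530,510) and (668,313), fixed nut at (108,122). Comparing within this same view.

```bash
python3 - <<'E'
from h import *
p=np.load('scene.npz')['p']; g=p.max(2).astype(float); full=lambda x,y:(250+x/6-.42,205+y/6-.42)
def dark(u,v,r=2):
    u0,v0=int(round(u))-r,int(round(v))-r; w=g[v0:v0+2*r+1,u0:u0+2*r+1]; w=np.clip(np.median(w)-10-w,0,None)
    Y,X=np.mgrid[v0:v0+2*r+1,u0:u0+2*r+1]; return np.array([(X*w).sum(),(Y*w).sum()])/w.sum()
def red(u,v,r=6):
    u0,v0=int(u)-r,int(v)-r; q=p[v0:v0+2*r+1,u0:u0+2*r+1].astype(float); w=np.clip(q[...,2]-q[...,0]-12,0,None)
    Y,X=np.mgrid[v0:v0+2*r+1,u0:u0+2*r+1]; return np.array([(X*w).sum(),(Y*w).sum()])/w.sum()
A=onplane('scene',dark(*full(530,510)),.028);B=onplane('scene',dark(*full(668,313)),.028)
print(A,B,np.linalg.norm(A-B)); M=(A+B)/2
F=onplane('scene',full(108,123),.068); fr=red(*full(108,122)); print('red',fr,full(108,123),onplane('scene',fr,.068))
z=manip.get_state()['eef_pos'][2]
N=onplane('scene',full(485,210),z+.0258); nr=red(*full(485,210)); N2=onplane('scene',nr,z+.0258); print('N',N,N2,nr,full(485,210))
ax=np.array([-.3590,.9333]); px=np.array([.9333,.3590])
for P in(A,B,M,F,N,N2): print('lat,along from M',((P-M)[:2]@px*1e3).round(1),((P-M)[:2]@ax*1e3).round(1))
d=(F-M);print('dir',np.degrees(np.arctan2(d[1],d[0])))
c=np.array([.5375,-.3091]); e=manip.get_state()['eef_pos'][:2]; print('arm vs top: lat,along',(e-c)@px*1e3,(e-c)@ax*1e3)
E
```

```text
[ 0.52728024 -0.43118448  0.028     ] [ 0.62786437 -0.39176602  0.028     ] 0.108032318170332
red [267.93170732 225.49756098] (267.58, 225.08) [ 0.50462977 -0.22098959  0.068     ]
N [ 0.56044163 -0.36572911  0.10111579] [ 0.56063549 -0.36588112  0.10111579] [330.53409091 239.57954545] (330.4133333333333, 239.58)
lat,along from M -54.0 -0.3
lat,along from M 54.0 0.3
lat,along from M 0.0 0.0
lat,along from M 1.0 205.4
lat,along from M 0.4 48.8
lat,along from M 0.6 48.6
dir 110.74760903339995
arm vs top: lat,along 0.12450964608737232 -59.91685184855828
```

Centred to within 0.5 mm. Lowering gently.

```bash
python3 -m jog '[[0.02,0.0002,0.0002,0.004,0,0,0],[0.02,0.0002,0.0002,0.007,0,0,0],[0.02,0.0002,0.0002,0.009,0,0,0],[0.02,0.0002,0.0002,0.010,0,0,0],[0.02,0.0002,0.0002,0.011,0,0,0],[0.02,0.0002,0.0002,0.012,0,0,0],[0.02,0.0002,0.0002,0.012,0,0,0]]'; python3 -c "
from h import *
to(.5586,-.3642,.0438)"
```

```text
t: 8.0
eef_pos: [0.5585, -0.3647, 0.0622]
tool_rot: [180.0, 0.0, -121.4]
force: [-0.0, -0.6, -1.6]
grip_width: 0.0234
finger_force: 79.0
t 8.00 q6 -98.0 eef [ 0.5585 -0.3647  0.0622] rot [ 179.99    0.   -121.41] F [-0.  -0.6 -1.6] M [0.004 0.024 0.008] w 0.0234
shift mm [-0.5  0.1 18.4] az None
```

```bash
python3 -m jog '[[0.02,0,0,0.0015,0,0,0],[0.02,0,0,0.003,0,0,0],[0.02,0,0,0.0045,0,0,0],[0.02,0,0,0.006,0,0,0],[0.02,0,0,0.006,0,0,0]]'; python3 -c "
from h import *
to(.5586,-.3642,.0438)"
```

```text
t: 8.62
eef_pos: [0.5584, -0.3647, 0.0561]
tool_rot: [180.0, 0.0, -121.4]
force: [0.0, 0.2, -2.3]
grip_width: 0.0238
finger_force: 79.0
t 8.62 q6 -98.0 eef [ 0.5584 -0.3647  0.0561] rot [ 179.99    0.   -121.41] F [ 0.   0.2 -2.3] M [-0.005  0.026  0.024] w 0.0238
shift mm [-0.5  0.1 12.3] az None
```

In the slot with no contact force. Going on to just above the channel floor.

```bash
python3 -m jog '[[0.02,0,0,0.002,0,0,0],[0.02,0,0,0.004,0,0,0],[0.02,0,0,0.006,0,0,0],[0.02,0,0,0.008,0,0,0],[0.02,0,0,0.0095,0,0,0],[0.02,0,0,0.0105,0,0,0],[0.02,0,0,0.011,0,0,0],[0.02,0,0,0.011,0,0,0]]'; python3 -c "
from h import *
to(.5586,-.3642,.0438)"
```

```text
t: 9.62
eef_pos: [0.5585, -0.3647, 0.0453]
tool_rot: [180.0, 0.0, -121.4]
force: [-1.1, -0.2, -2.0]
grip_width: 0.0238
finger_force: 79.0
t 9.62 q6 -98.0 eef [ 0.5585 -0.3647  0.0453] rot [ 180.      0.   -121.41] F [-1.1 -0.2 -2. ] M [ 0.017 -0.008 -0.039] w 0.0238
shift mm [-0.5  0.2  1.5] az None
```

```bash
python3 -m jog '[[0.02,0,0,0.0004,0,0,0],[0.02,0,0,0.0008,0,0,0],[0.02,0,0,0.0012,0,0,0],[0.02,0,0,0.0012,0,0,0]]'; python3 -m jog '[[0.02,0,0,0.0003,0,0,0],[0.02,0,0,0.0006,0,0,0],[0.02,0,0,0.0006,0,0,0]]'
```

```text
t: 10.12
eef_pos: [0.5585, -0.3647, 0.0441]
tool_rot: [180.0, 0.0, -121.4]
force: [-0.9, 1.2, -1.8]
grip_width: 0.0239
finger_force: 79.0
t: 10.5
eef_pos: [0.5585, -0.3647, 0.0436]
tool_rot: [-180.0, -0.0, -121.4]
force: [-0.0, -0.3, 0.7]
grip_width: 0.024
finger_force: 79.1
```

```bash
python3 -m jog '[[0.02,0,0,0.0003,0,0,0],[0.02,0,0,0.0003,0,0,0]]'
```

```text
t: 10.75
eef_pos: [0.5585, -0.3648, 0.0435]
tool_rot: [-180.0, -0.0, -121.4]
force: [-1.5, 0.9, 4.1]
grip_width: 0.0237
finger_force: 79.3
```

Floor felt. Raising 0.6 mm, then turning clockwise.

```bash
python3 -m jog '[[0.02,0,0,-0.0006,0,0,0],[0.02,0,0,-0.0006,0,0,10],[0.02,0,0,-0.0006,0,0,20],[0.02,0,0,-0.0006,0,0,30],[0.02,0,0,-0.0006,0,0,40],[0.02,0,0,-0.0006,0,0,50],[0.02,0,0,-0.0006,0,0,50]]'; python3 -c "
from h import *
to(.5586,-.3642,.0438)"; python3 -m jog '[[0.02,0,0,0,0,0,8],[0.02,0,0,0,0,0,16],[0.02,0,0,0,0,0,24],[0.02,0,0,0,0,0,32],[0.02,0,0,0,0,0,38],[0.02,0,0,0,0,0,38]]'; python3 -c "
from h import *
to(.5425,-.3222,.0442)"
```

```text
t: 11.62
eef_pos: [0.5586, -0.3648, 0.0437]
tool_rot: [-180.0, 0.0, -171.3]
force: [1.0, -0.4, 0.2]
grip_width: 0.0236
finger_force: 79.0
t 11.62 q6 -48.1 eef [ 0.5586 -0.3648  0.0437] rot [-180.      0.   -171.35] F [ 1.  -0.4  0.2] M [-0.041 -0.051 -0.012] w 0.0236
shift mm [-0.1  0.6 -0.1] az None
t: 12.38
eef_pos: [0.5584, -0.3647, 0.0437]
tool_rot: [-180.0, -0.0, 150.8]
force: [0.0, 0.1, -0.5]
grip_width: 0.0239
finger_force: 79.0
t 12.38 q6 -10.3 eef [ 0.5584 -0.3647  0.0437] rot [-1.8000e+02 -1.0000e-02  1.5083e+02] F [ 0.   0.1 -0.5] M [-0.042  0.008  0.037] w 0.0239
shift mm [34.6 29.4 -0.5] az None
```

```bash
python3 -m jog '[[0.02,0,0,-0.0004,0,0,3],[0.02,0,0,-0.0004,0,0,6],[0.02,0,0,-0.0004,0,0,9],[0.02,0,0,-0.0004,0,0,9]]'; python3 -c "
from h import *
to(.5425,-.3222,.0442)";python3 -m jog '[[0.02,0,0,0,0,0,3],[0.02,0,0,0,0,0,6],[0.02,0,0,0,0,0,6]]'; python3 -c "
from h import *
to(.5425,-.3222,.0442)"
```

```text
t: 12.88
eef_pos: [0.5582, -0.3646, 0.044]
tool_rot: [-180.0, -0.0, 141.8]
force: [-1.3, -0.8, -0.7]
grip_width: 0.0239
finger_force: 78.9
t 12.88 q6 -1.3 eef [ 0.5582 -0.3646  0.044 ] rot [-1.7999e+02 -3.0000e-02  1.4184e+02] F [-1.3 -0.8 -0.7] M [0.028 0.138 0.032] w 0.0239
shift mm [38.6 23.6 -0.2] az None
t: 13.25
eef_pos: [0.5582, -0.3645, 0.0439]
tool_rot: [-180.0, -0.0, 135.8]
force: [-1.4, -0.4, -3.5]
grip_width: 0.0238
finger_force: 78.8
t 13.25 q6 4.8 eef [ 0.5582 -0.3645  0.0439] rot [-1.7999e+02 -4.0000e-02  1.3580e+02] F [-1.4 -0.4 -3.5] M [0.008 0.14  0.138] w 0.0238
shift mm [40.8 19.4 -0.2] az None
```

Head has stopped (0.14 N·m thread drag). Sliding along the slot towards the lug, checking midway.

```bash
python3 -m jog '[[0.02,-0.0002,0.0004,0,0,0,-2],[0.02,0.005,0.0024,0,0,0,-2],[0.02,0.01,0.005,0,0,0,-2],[0.02,0.014,0.007,0,0,0,-2],[0.02,0.0182,0.0088,0,0,0,-2],[0.02,0.0182,0.0088,0,0,0,-2]]'; python3 -c "
from h import *
to(.5425,-.3222,.0442)"
```

```text
t: 14.0
eef_pos: [0.5512, -0.3455, 0.0445]
tool_rot: [-180.0, -0.0, 137.6]
force: [-2.2, -3.1, -1.1]
grip_width: 0.0236
finger_force: 79.0
t 14.00 q6 3.9 eef [ 0.5512 -0.3455  0.0445] rot [-1.7996e+02 -1.0000e-02  1.3761e+02] F [-2.2 -3.1 -1.1] M [-0.729  0.755  0.031] w 0.0236
shift mm [22.1 11.3  0.3] az None
```

```bash
python3 -m jog '[[0.02,0.0001,-0.0003,0,0,0,0],[0.02,0.004,0.0017,0,0,0,0],[0.02,0.008,0.0037,0,0,0,0],[0.02,0.012,0.0057,0,0,0,0],[0.02,0.0162,0.0077,0,0,0,0],[0.02,0.0162,0.0077,0,0,0,0]]'; python3 -c "
from h import *
to(.5425,-.3222,.0442)"
```

```text
t: 14.75
eef_pos: [0.5448, -0.3289, 0.0442]
tool_rot: [-180.0, -0.0, 137.6]
force: [-2.0, -3.6, -0.9]
grip_width: 0.0239
finger_force: 79.0
t 14.75 q6 4.7 eef [ 0.5448 -0.3289  0.0442] rot [-179.99   -0.    137.6 ] F [-2.  -3.6 -0.9] M [-0.726  0.677  0.032] w 0.0239
shift mm [6.2 3.5 0. ] az None
```

```bash
python3 -m jog '[[0.02,0.0012,0.0006,0,0,0,0],[0.02,0.0025,0.0013,0,0,0,0],[0.02,0.0037,0.0019,0,0,0,0],[0.02,0.0049,0.0025,0,0,0,0],[0.02,0.0049,0.0025,0,0,0,0]]'; python3 -m jog '[[0.02,0.0005,0.0002,0,0,0,0],[0.02,0.0009,0.0004,0,0,0,0],[0.02,0.0009,0.0004,0,0,0,0]]';python3 -c "
from h import *
to(.5425,-.3222,.0442)"
```

```text
t: 15.38
eef_pos: [0.543, -0.3244, 0.0442]
tool_rot: [-180.0, 0.0, 137.6]
force: [-2.0, -4.7, -0.5]
grip_width: 0.0238
finger_force: 78.9
t: 15.75
eef_pos: [0.5427, -0.3237, 0.0443]
tool_rot: [-180.0, 0.1, 137.6]
force: [-2.5, -5.3, -0.6]
grip_width: 0.0238
finger_force: 78.9
t 15.75 q6 5.0 eef [ 0.5427 -0.3237  0.0443] rot [-1.7996e+02  5.0000e-02  1.3757e+02] F [-2.5 -5.3 -0.6] M [-1.294  0.607 -0.044] w 0.0238
shift mm [1.2 0.9 0.1] az None
```

```bash
python3 -m jog '[[0.02,0.0003,0.0001,0,0,0,0],[0.02,0.0006,0.0003,0,0,0,0],[0.02,0.0006,0.0003,0,0,0,0]]';python3 -c "
from h import *
to(.5425,-.3222,.0442)
p,d=snap('scene'); cv2.imwrite('pics/w.png',cv2.resize(p[205:305,250:380],None,fx=6,fy=6,interpolation=2))"
```

```text
t: 16.12
eef_pos: [0.5425, -0.3231, 0.0443]
tool_rot: [-180.0, 0.1, 137.6]
force: [-2.4, -4.6, -0.7]
grip_width: 0.0239
finger_force: 78.9
t 16.12 q6 5.0 eef [ 0.5425 -0.3231  0.0443] rot [-1.7996e+02  6.0000e-02  1.3757e+02] F [-2.4 -4.6 -0.7] M [-1.327  0.607  0.025] w 0.0239
shift mm [0.6 0.7 0.1] az None
```

View pics/w.png

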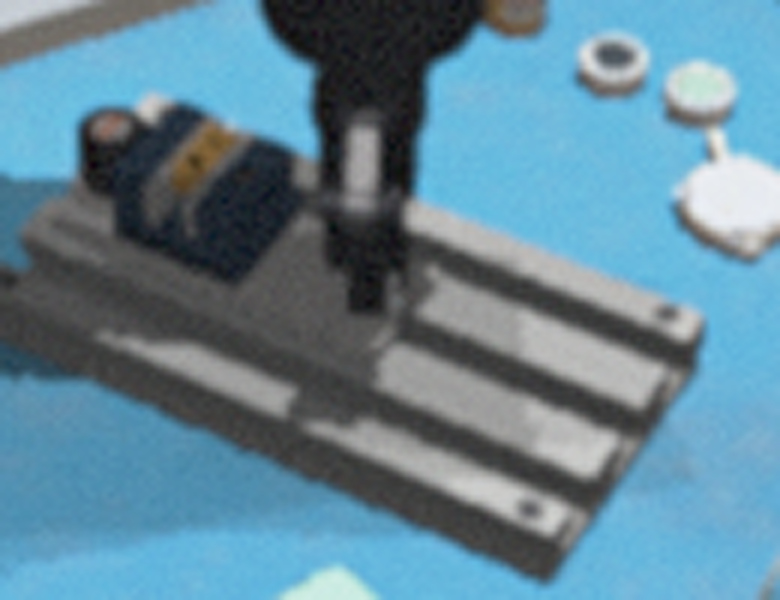

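The bolt is within the lug; the fixed nut is still at (108,122), so the vice hasn't moved. Feeling on for the end of the lug's slot.

```bash
python3 -m jog '[[0.02,0.0003,0.0001,0,0,0,0],[0.02,0.0006,0.0003,0,0,0,0],[0.02,0.0006,0.0003,0,0,0,0]]';python3 -m jog '[[0.02,0.0003,0.0001,0,0,0,0],[0.02,0.0006,0.0003,0,0,0,0],[0.02,0.0006,0.0003,0,0,0,0]]';python3 -c "
from h import *
to(.5425,-.3222,.0442)"
```

```text
t: 16.55
eef_pos: [0.5422, -0.3224, 0.0443]
tool_rot: [-180.0, 0.0, 137.6]
force: [-1.9, -4.2, -1.3]
grip_width: 0.0234
finger_force: 78.9
t: 16.92
eef_pos: [0.542, -0.3218, 0.0443]
tool_rot: [-180.0, 0.1, 137.6]
force: [-2.1, -5.9, -1.5]
grip_width: 0.0239
finger_force: 78.9
t 16.93 q6 5.1 eef [ 0.542  -0.3218  0.0443] rot [-1.7996e+02  5.0000e-02  1.3757e+02] F [-2.1 -5.9 -1.5] M [-1.286  0.622 -0.012] w 0.0239
shift mm [-0.6  0.1  0.1] az None
```

```bash
python3 -m jog '[[0.02,0.0002,0.0001,0,0,0,0],[0.02,0.0004,0.0002,0,0,0,0],[0.02,0.0004,0.0002,0,0,0,0]]';python3 -m jog '[[0.02,0.0002,0.0001,0,0,0,0],[0.02,0.0004,0.0002,0,0,0,0],[0.02,0.0004,0.0002,0,0,0,0]]'
```

```text
t: 17.3
eef_pos: [0.5418, -0.3214, 0.0443]
tool_rot: [-180.0, 0.1, 137.6]
force: [-2.6, -5.2, -2.0]
grip_width: 0.0235
finger_force: 78.9
t: 17.68
eef_pos: [0.5417, -0.321, 0.0443]
tool_rot: [-180.0, 0.1, 137.6]
force: [-2.5, -5.5, -2.2]
grip_width: 0.0233
finger_force: 78.9
```

```bash
python3 -m jog '[[0.02,0.0002,0.0001,0,0,0,0],[0.02,0.0004,0.0002,0,0,0,0],[0.02,0.0004,0.0002,0,0,0,0]]';python3 -m jog '[[0.02,0.0002,0.0001,0,0,0,0],[0.02,0.0004,0.0002,0,0,0,0],[0.02,0.0004,0.0002,0,0,0,0]]'
```

```text
t: 18.05
eef_pos: [0.5416, -0.3209, 0.0443]
tool_rot: [-179.9, 0.1, 137.6]
force: [-1.5, -6.8, -1.6]
grip_width: 0.0237
finger_force: 78.8
t: 18.42
eef_pos: [0.5416, -0.3209, 0.0443]
tool_rot: [-179.9, 0.1, 137.6]
force: [-2.1, -8.3, -2.8]
grip_width: 0.0236
finger_force: 78.7
```

Contact with the slot's end felt (7 N along, below 14). Backing off about 1 mm to the seat.

```bash
python3 -m jog '[[0.02,-0.0007,-0.0003,0,0,0,0],[0.02,-0.0014,-0.0007,0,0,0,0],[0.02,-0.0014,-0.0007,0,0,0,0]]';python3 -c "
from h import *
to(.5420,-.3218,.0442)"
```

```text
t: 18.8
eef_pos: [0.5418, -0.3212, 0.0442]
tool_rot: [-180.0, 0.0, 137.6]
force: [-3.0, -4.2, -0.6]
grip_width: 0.0237
finger_force: 78.9
t 18.80 q6 5.1 eef [ 0.5418 -0.3212  0.0442] rot [-1.7999e+02  1.0000e-02  1.3758e+02] F [-3.  -4.2 -0.6] M [-1.059  0.671 -0.021] w 0.0237
shift mm [-0.6 -0.3  0. ] az None
```

```bash
python3 -m jog '[[0.02,-0.0003,-0.0006,0,0,0,0],[0.02,-0.0003,-0.0006,0.0001,0,0,8],[0.02,-0.0003,-0.0006,0.0002,0,0,16],[0.02,-0.0003,-0.0006,0.0003,0,0,24],[0.02,-0.0003,-0.0006,0.0004,0,0,32],[0.02,-0.0003,-0.0006,0.0005,0,0,40],[0.02,-0.0003,-0.0006,0.0006,0,0,48],[0.02,-0.0003,-0.0006,0.0007,0,0,56],[0.02,-0.0003,-0.0006,0.0008,0,0,64],[0.02,-0.0003,-0.0006,0.0009,0,0,72],[0.02,-0.0003,-0.0006,0.001,0,0,80],[0.02,-0.0003,-0.0006,0.001,0,0,80]]';python3 -c "
from h import *
to(.5420,-.3218,.0442)"
```

```text
t: 20.3
eef_pos: [0.5422, -0.3208, 0.0431]
tool_rot: [180.0, -0.1, 57.7]
force: [1.7, -0.4, -1.6]
grip_width: 0.0238
finger_force: 79.0
t 20.30 q6 85.0 eef [ 0.5422 -0.3208  0.0431] rot [ 1.7999e+02 -1.0000e-01  5.7680e+01] F [ 1.7 -0.4 -1.6] M [ 0.186 -0.29  -0.019] w 0.0238
shift mm [-1.   0.4 -1.1] az None
```

```bash
python3 -m jog '[[0.02,0,0,0.0001,0,0,6],[0.02,0,0,0.0002,0,0,12]]';python3 -c "
from h import *
to(.5420,-.3218,.0442)
p,d=snap('scene');to(.5420,-.3218,.0442)
a=cv2.resize(p[205:275,280:350],None,fx=6,fy=6,interpolation=2);p,d=snap('top')
b=cv2.resize(p[200:270,270:340],None,fx=5,fy=5,interpolation=2);b=cv2.copyMakeBorder(b,0,70,0,0,0)
cv2.imwrite('pics/x.png',np.hstack([a,b]))"
```

```text
t: 20.55
eef_pos: [0.5422, -0.3208, 0.043]
tool_rot: [-180.0, -0.1, 45.7]
force: [1.6, 0.7, -0.5]
grip_width: 0.0239
finger_force: 79.1
t 20.55 q6 97.0 eef [ 0.5422 -0.3208  0.043 ] rot [-1.800e+02 -1.000e-01  4.566e+01] F [ 1.6  0.7 -0.5] M [ 0.185 -0.347  0.183] w 0.0239
shift mm [-0.8  0.5 -1.2] az None
t 20.60 q6 97.3 eef [ 0.5422 -0.3208  0.043 ] rot [-1.800e+02 -1.100e-01  4.536e+01] F [ 1.6  2.6 -1. ] M [ 0.411 -0.425  0.094] w 0.0239
shift mm [-0.8  0.5 -1.2] az None
```

View pics/x.png

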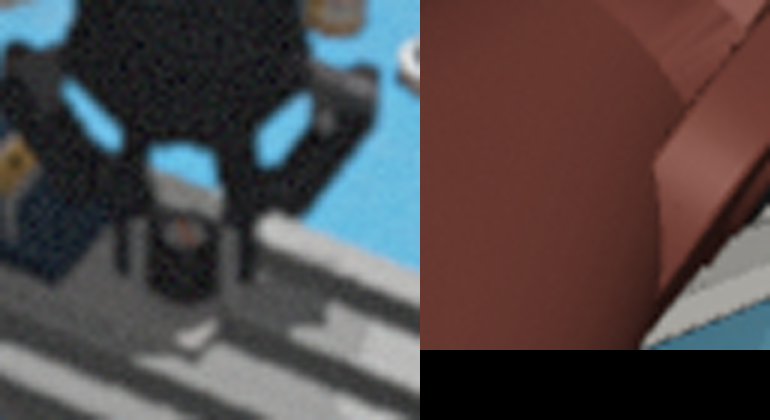

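Thread drag 0.09–0.18 N·m while turning, nut held well. Easing back 0.6 mm and turning on.

```bash
python3 -m jog '[[0.02,-0.0002,0.0005,0.0001,0,0,6],[0.02,-0.0002,0.0005,0.0002,0,0,14],[0.02,-0.0002,0.0005,0.0003,0,0,22],[0.02,-0.0002,0.0005,0.0004,0,0,30],[0.02,-0.0002,0.0005,0.0004,0,0,30]]';python3 -c "
from h import *
to(.5420,-.3218,.0442)"; python3 -m jog '[[0.02,0,0,0.0001,0,0,7],[0.02,0,0,0.0002,0,0,14],[0.02,0,0,0.0003,0,0,21],[0.02,0,0,0.0003,0,0,21]]';python3 -c "
from h import *
to(.5420,-.3218,.0442)"
```

```text
t: 21.28
eef_pos: [0.5426, -0.3213, 0.0429]
tool_rot: [-179.9, -0.1, 15.9]
force: [3.0, 4.1, 2.0]
grip_width: 0.0239
finger_force: 79.4
t 21.27 q6 126.8 eef [ 0.5426 -0.3213  0.0429] rot [-1.7995e+02 -1.1000e-01  1.5890e+01] F [3.  4.1 2. ] M [ 1.152 -0.78  -0.023] w 0.0239
shift mm [-0.7  0.4 -1.3] az None
t: 21.78
eef_pos: [0.5428, -0.3216, 0.0428]
tool_rot: [-179.9, -0.1, -5.1]
force: [4.9, 4.0, 3.5]
grip_width: 0.0235
finger_force: 79.5
t 21.77 q6 147.7 eef [ 0.5428 -0.3216  0.0428] rot [-1.7994e+02 -1.2000e-01 -5.0600e+00] F [4.9 4.  3.5] M [ 1.23  -0.929  0.071] w 0.0235
shift mm [-0.8  0.3 -1.4] az None
```

Nut has touched the lug (Fz rising). Releasing, winding the wrist back 140°, regripping.

```bash
python3 -m jog '[[0.042,0,0,-0.0005,0,0,0],[0.042,0,0,-0.0005,0,0,0],[0.042,0,0,-0.0005,0,0,0],[0.042,0,0,-0.0005,0,0,-10],[0.042,0,0,-0.0005,0,0,-20],[0.042,0,0,-0.0005,0,0,-30],[0.042,0,0,-0.0005,0,0,-40],[0.042,0,0,-0.0005,0,0,-50],[0.042,0,0,-0.0005,0,0,-60],[0.042,0,0,-0.0005,0,0,-70],[0.042,0,0,-0.0005,0,0,-80],[0.042,0,0,-0.0005,0,0,-90],[0.042,0,0,-0.0005,0,0,-100],[0.042,0,0,-0.0005,0,0,-110],[0.042,0,0,-0.0005,0,0,-120],[0.042,0,0,-0.0005,0,0,-130],[0.042,0,0,-0.0005,0,0,-140],[0.042,0,0,-0.0005,0,0,-140]]' 80;python3 -c "
from h import *
to(.5420,-.3218,.0442)
p,d=snap('scene');cv2.imwrite('pics/r.png',cv2.resize(p[205:305,250:380],None,fx=6,fy=6,interpolation=2))"
```

```text
t: 24.02
eef_pos: [0.5416, -0.3222, 0.0427]
tool_rot: [-180.0, -0.0, 134.6]
force: [0.6, 0.1, 0.3]
grip_width: 0.0419
finger_force: 0.0
t 24.02 q6 8.1 eef [ 0.5416 -0.3222  0.0427] rot [-1.7999e+02 -1.0000e-02  1.3456e+02] F [0.6 0.1 0.3] M [-0.003 -0.01  -0.018] w 0.0419
shift mm [-0.   0.5 -1.5] az None
```

```bash
python3 -m jog '[[0.042,-0.0006,0.0004,0,0,0,0],[0.03,-0.0006,0.0004,0,0,0,0],[0.02,-0.0006,0.0004,0,0,0,0],[0.02,-0.0006,0.0004,0,0,0,0],[0.02,-0.0006,0.0004,0,0,0,0]]' 80;python3 -c "
from h import *
to(.5423,-.3224,.0427)"; python3 -m jog '[[0.02,-0.0004,-0.0001,0,0,0,8],[0.02,-0.0004,-0.0001,0,0,0,16],[0.02,-0.0004,-0.0001,0,0,0,24],[0.02,-0.0004,-0.0001,0,0,0,32],[0.02,-0.0004,-0.0001,0,0,0,40],[0.02,-0.0004,-0.0001,0,0,0,40]]';python3 -c "
from h import *
to(.5423,-.3224,.0427)"
```

```text
t: 24.7
eef_pos: [0.5428, -0.3222, 0.0431]
tool_rot: [180.0, 0.0, 134.6]
force: [-0.6, 2.3, 5.8]
grip_width: 0.024
finger_force: 78.4
t 24.70 q6 8.1 eef [ 0.5428 -0.3222  0.0431] rot [1.7998e+02 3.0000e-02 1.3458e+02] F [-0.6  2.3  5.8] M [ 0.464 -0.079  0.055] w 0.0240
shift mm [ 0.2 -0.5  0.4] az None
t: 25.45
eef_pos: [0.5427, -0.3224, 0.043]
tool_rot: [180.0, -0.0, 94.5]
force: [-0.5, 2.5, 6.5]
grip_width: 0.0234
finger_force: 78.4
t 25.45 q6 48.2 eef [ 0.5427 -0.3224  0.043 ] rot [ 1.800e+02 -2.000e-02  9.447e+01] F [-0.5  2.5  6.5] M [ 0.554  0.139 -0.101] w 0.0234
shift mm [-0.  -0.4  0.3] az None
```

```bash
python3 -m jog '[[0.02,0,0,0,0,0,8],[0.02,0,0,0,0,0,16],[0.02,0,0,0,0,0,24],[0.02,0,0,0,0,0,24]]';python3 -c "
from h import *
to(.5423,-.3224,.0427)"; python3 -m jog '[[0.02,0,0,0,0,0,7],[0.02,0,0,0,0,0,14],[0.02,0,0,0,0,0,14]]';python3 -c "
from h import *
to(.5423,-.3224,.0427)"
```

```text
t: 25.95
eef_pos: [0.5426, -0.3223, 0.043]
tool_rot: [-180.0, -0.0, 70.5]
force: [-1.2, 3.0, 6.7]
grip_width: 0.024
finger_force: 78.4
t 25.95 q6 72.2 eef [ 0.5426 -0.3223  0.043 ] rot [-1.7998e+02 -1.0000e-02  7.0480e+01] F [-1.2  3.   6.7] M [ 0.547  0.289 -0.019] w 0.0240
shift mm [-0.1 -0.2  0.3] az None
t: 26.32
eef_pos: [0.5425, -0.3223, 0.043]
tool_rot: [-180.0, -0.0, 56.5]
force: [-0.6, 2.1, 6.1]
grip_width: 0.0236
finger_force: 78.5
t 26.32 q6 86.2 eef [ 0.5425 -0.3223  0.043 ] rot [-1.7997e+02 -1.0000e-02  5.6490e+01] F [-0.6  2.1  6.1] M [0.616 0.291 0.089] w 0.0236
shift mm [-0.2 -0.1  0.3] az None
```

```bash
cat > tq.py <<'E'
from h import *
v=[]
for i in range(5): v.append(np.r_[manip.get_state()['wrist_torque'][2],manip.get_state()['force'][2]]); manip.snapshot('top')
s=manip.get_state(); print('Mz,Fz %s sd %.3f q6 %.1f t %.1f'%(np.mean(v,0).round(3),np.std(v,0)[0],s['q'][5],s['t']),s['eef_pos'].round(4),s['force'].round(1))
E
python3 -m jog '[[0.02,0,0,0,0,0,7],[0.02,0,0,0,0,0,14],[0.02,0,0,0,0,0,14]]' >/dev/null; python3 tq.py;  python3 -m jog '[[0.02,0,0,0,0,0,5],[0.02,0,0,0,0,0,10],[0.02,0,0,0,0,0,10]]'>/dev/null; python3 tq.py
```

```text
Mz,Fz [0.095 6.237] sd 0.021 q6 100.1 t 26.9 [ 0.5424 -0.3223  0.043 ] [-1.8  1.5  6.5]
Mz,Fz [0.274 6.502] sd 0.014 q6 110.0 t 27.6 [ 0.5424 -0.3222  0.043 ] [-1.1  2.6  6.3]
```

```bash
python3 -m jog '[[0.02,0,0,0,0,0,4],[0.02,0,0,0,0,0,4]]'>/dev/null; python3 tq.py
```

```text
Mz,Fz [0.341 6.191] sd 0.018 q6 114.0 t 28.1 [ 0.5424 -0.3222  0.0429] [-1.7  1.9  5.7]
```

```bash
python3 -m jog '[[0.02,0,0,0,0,0,1.5],[0.02,0,0,0,0,0,1.5]]'>/dev/null; python3 tq.py; python3 tq.py
```

```text
Mz,Fz [0.503 6.017] sd 0.027 q6 115.5 t 28.6 [ 0.5424 -0.3222  0.0429] [-1.3  3.   6.2]
Mz,Fz [0.506 6.836] sd 0.033 q6 115.5 t 28.8 [ 0.5424 -0.3222  0.043 ] [-1.4  1.8  5.6]
```

```bash
python3 -m jog '[[0.02,0,0,0,0,0,-1],[0.02,0,0,0,0,0,-1]]'>/dev/null; python3 tq.py; python3 -m jog '[[0.02,0,0,0,0,0,-1.5],[0.02,0,0,0,0,0,-1.5]]'>/dev/null; python3 tq.py
```

```text
Mz,Fz [0.129 6.159] sd 0.041 q6 114.6 t 29.3 [ 0.5424 -0.3222  0.043 ] [-1.   2.   6.8]
Mz,Fz [-0.271  5.855] sd 0.023 q6 113.1 t 29.8 [ 0.5424 -0.3222  0.0429] [-1.5  2.5  6.7]
```

Reading is at the edge of "forced"; static friction and wrist overshoot made earlier readings low. Easing the nut back a bit and re-measuring with small slow steps.

```bash
python3 -m jog '[[0.02,0,0,0,0,0,-4],[0.02,0,0,0,0,0,-8],[0.02,0,0,0,0,0,-12],[0.02,0,0,0,0,0,-15],[0.02,0,0,0,0,0,-15]]'>/dev/null; python3 tq.py; python3 -m jog '[[0.02,0,0,0,0,0,0.5],[0.02,0,0,0,0,0,1],[0.02,0,0,0,0,0,1.5],[0.02,0,0,0,0,0,1.5]]'>/dev/null; python3 tq.py;python3 -m jog '[[0.02,0,0,0,0,0,0.5],[0.02,0,0,0,0,0,1],[0.02,0,0,0,0,0,1]]'>/dev/null; python3 tq.py;python3 -m jog '[[0.02,0,0,0,0,0,0.5],[0.02,0,0,0,0,0,1],[0.02,0,0,0,0,0,1]]'>/dev/null; python3 tq.py
```

```text
Mz,Fz [-0.17   5.983] sd 0.013 q6 98.1 t 30.7 [ 0.5425 -0.3223  0.043 ] [-1.3  2.   6.1]
Mz,Fz [0.391 6.464] sd 0.033 q6 99.5 t 31.4 [ 0.5425 -0.3223  0.043 ] [-2.1  2.6  6. ]
Mz,Fz [0.501 6.118] sd 0.027 q6 100.5 t 32.1 [ 0.5424 -0.3222  0.043 ] [-1.5  1.7  7.7]
Mz,Fz [0.431 6.331] sd 0.022 q6 101.5 t 32.7 [ 0.5424 -0.3222  0.043 ] [-1.6  1.5  6.1]
```

```bash
python3 -m jog '[[0.02,0,0,0,0,0,-5],[0.02,0,0,0,0,0,-10],[0.02,0,0,0,0,0,-15],[0.02,0,0,0,0,0,-19],[0.02,0,0,0,0,0,-19]]'>/dev/null; python3 tq.py; python3 -m jog '[[0.02,0,0,0,0,0,0.5],[0.02,0,0,0,0,0,1],[0.02,0,0,0,0,0,1.5],[0.02,0,0,0,0,0,1.5]]'>/dev/null; python3 tq.py;python3 -m jog '[[0.02,0,0,0,0,0,0.5],[0.02,0,0,0,0,0,1],[0.02,0,0,0,0,0,1]]'>/dev/null; python3 tq.py;python3 -m jog '[[0.02,0,0,0,0,0,0.5],[0.02,0,0,0,0,0,1],[0.02,0,0,0,0,0,1]]'>/dev/null; python3 tq.py
```

```text
Mz,Fz [-0.091  6.296] sd 0.036 q6 82.6 t 33.6 [ 0.5425 -0.3223  0.043 ] [-0.9  2.   6.2]
Mz,Fz [0.303 6.133] sd 0.027 q6 84.0 t 34.3 [ 0.5425 -0.3223  0.043 ] [-1.7  2.7  6.1]
Mz,Fz [0.433 6.663] sd 0.027 q6 85.0 t 35.0 [ 0.5425 -0.3223  0.043 ] [-1.3  2.7  6.6]
Mz,Fz [0.43  6.325] sd 0.018 q6 86.0 t 35.6 [ 0.5425 -0.3223  0.043 ] [-1.8  2.4  5. ]
```

```bash
python3 -m jog '[[0.02,0,0,0,0,0,-5],[0.02,0,0,0,0,0,-10],[0.02,0,0,0,0,0,-15],[0.02,0,0,0,0,0,-18],[0.02,0,0,0,0,0,-18]]'>/dev/null; python3 tq.py; python3 -m jog '[[0.02,0,0,0,0,0,0.5],[0.02,0,0,0,0,0,1],[0.02,0,0,0,0,0,1.5],[0.02,0,0,0,0,0,1.5]]'>/dev/null; python3 tq.py;python3 -m jog '[[0.02,0,0,0,0,0,0.5],[0.02,0,0,0,0,0,1],[0.02,0,0,0,0,0,1]]'>/dev/null; python3 tq.py;python3 -m jog '[[0.02,0,0,0,0,0,0.5],[0.02,0,0,0,0,0,1],[0.02,0,0,0,0,0,1]]'>/dev/null; python3 tq.py
```

```text
Mz,Fz [-0.192  6.239] sd 0.031 q6 68.1 t 36.5 [ 0.5426 -0.3224  0.043 ] [-0.2  1.9  5.9]
Mz,Fz [0.265 5.986] sd 0.023 q6 69.5 t 37.2 [ 0.5426 -0.3223  0.043 ] [-0.5  2.2  5.9]
Mz,Fz [0.343 6.257] sd 0.024 q6 70.5 t 37.8 [ 0.5426 -0.3223  0.043 ] [-1.1  1.8  6.5]
Mz,Fz [0.375 6.4  ] sd 0.031 q6 71.5 t 38.5 [ 0.5426 -0.3223  0.043 ] [-0.6  2.5  6.3]
```

```bash
python3 -m jog '[[0.02,0,0,0,0,0,-4],[0.02,0,0,0,0,0,-8],[0.02,0,0,0,0,0,-11],[0.02,0,0,0,0,0,-11]]'>/dev/null; python3 -m jog '[[0.02,0,0,0,0,0,0.5],[0.02,0,0,0,0,0,1],[0.02,0,0,0,0,0,1.5],[0.02,0,0,0,0,0,2],[0.02,0,0,0,0,0,2.5],[0.02,0,0,0,0,0,2.5]]'>/dev/null; python3 tq.py;python3 -m jog '[[0.02,0,0,0,0,0,0.5],[0.02,0,0,0,0,0,1],[0.02,0,0,0,0,0,1]]'>/dev/null; python3 tq.py
```

```text
Mz,Fz [0.306 6.575] sd 0.012 q6 63.0 t 40.0 [ 0.5427 -0.3223  0.0431] [-1.5  2.6  5.9]
Mz,Fz [0.305 6.61 ] sd 0.039 q6 64.0 t 40.6 [ 0.5426 -0.3223  0.0431] [-0.7  2.2  6.4]
```

Steady 0.31 N·m: snug. Releasing and lifting clear, then a last look.

```bash
python3 -m jog '[[0.046,0,0,0,0,0,0],[0.046,0,0,0,0,0,0],[0.046,0,0,0,0,0,0],[0.046,0,0,-0.01,0,0,0],[0.046,0,0,-0.03,0,0,0],[0.046,0,0,-0.07,0,0,0],[0.046,0,0,-0.12,0,0,0],[0.046,0,0,-0.17,0,0,0],[0.046,-0.05,0,-0.22,0,0,0],[0.046,-0.1,0.05,-0.25,0,0,0],[0.046,-0.1,0.05,-0.25,0,0,0]]'
python3 - <<'E'
from h import *
p,d=snap('scene'); cv2.imwrite('pics/f.png',cv2.resize(p[205:305,250:380],None,fx=6,fy=6,interpolation=2))
E
```

```text
t: 41.95
eef_pos: [0.5625, -0.4248, 0.2916]
tool_rot: [-178.6, -0.6, 78.6]
force: [-69.2, 50.2, -5.0]
grip_width: 0.0459
finger_force: 39.3
```

View pics/f.png

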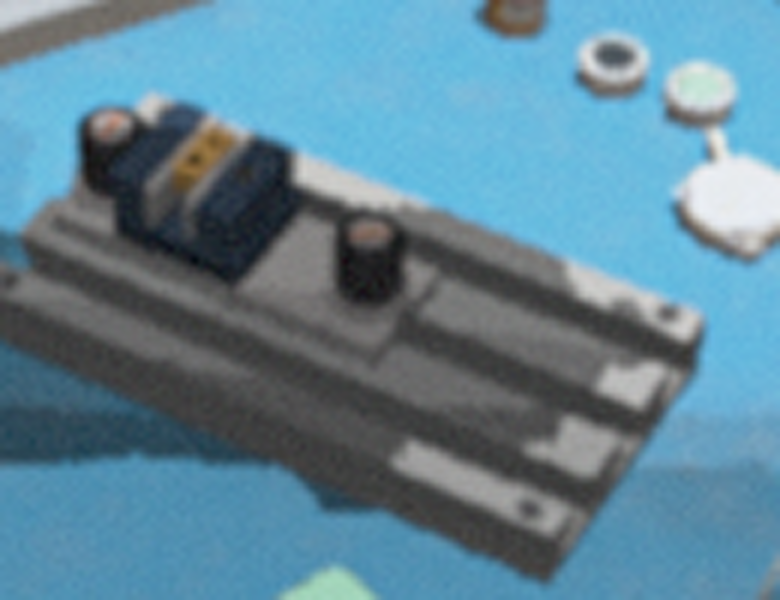

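Unexpected contact (something overhead beside the fingers): reversing at once. The picture shows the nut home in the lug at crop (370,255), the vice's nut still at (108,122).

```bash
python3 -m jog '[[0.046,0.03,-0.02,0.01,0,0,0],[0.046,0.06,-0.05,0.03,0,0,0],[0.046,0.1,-0.05,0.08,0,0,0],[0.046,0.1,-0.05,0.08,0,0,0]]'; python3 - <<'E'
from h import *
to(.5,-.33,.2)
p0=np.load('top.npz')
a=cv2.imread('pics/top0.png').astype(int); p,d=snap('top'); c=np.abs(p.astype(int)-a).max(2)>50
n,l,s,ce=cv2.connectedComponentsWithStats(c.astype(np.uint8)); print('top diff',[(*s[i].tolist(),) for i in range(1,n) if s[i][4]>25])
a=cv2.imread('pics/scene0.png').astype(int); p,d=snap('scene'); c=np.abs(p.astype(int)-a).max(2)>50
n,l,s,ce=cv2.connectedComponentsWithStats(c.astype(np.uint8)); print('scene diff',[(*s[i].tolist(),) for i in range(1,n) if s[i][4]>25])
E
```

```text
t: 42.5
eef_pos: [0.5402, -0.3182, 0.2097]
tool_rot: [-179.6, -0.2, 78.7]
force: [-0.6, -0.4, 1.3]
grip_width: 0.0458
finger_force: 0.0
t 42.50 q6 64.1 eef [ 0.5402 -0.3182  0.2097] rot [-179.6    -0.22   78.72] F [-0.6 -0.4  1.3] M [-0.016  0.    -0.023] w 0.0458
shift mm [-19.4 -37.1   9.9] az None
top diff [(292, 81, 21, 5, 72), (272, 88, 51, 19, 555), (0, 107, 393, 373, 57826), (266, 250, 8, 8, 47), (0, 318, 72, 118, 2812), (219, 380, 14, 11, 95), (199, 392, 28, 37, 101), (265, 392, 15, 24, 267), (191, 428, 54, 52, 1999), (178, 446, 41, 34, 557), (404, 449, 92, 31, 1396), (489, 474, 10, 6, 33)]
scene diff [(10, 0, 4, 18, 38), (0, 0, 296, 364, 36498), (277, 0, 63, 95, 4357), (340, 26, 7, 16, 54), (274, 93, 74, 95, 3547), (294, 176, 9, 19, 84), (0, 201, 7, 20, 49), (13, 203, 42, 26, 667), (265, 223, 7, 6, 30), (271, 225, 21, 16, 179), (299, 231, 10, 7, 49), (290, 237, 35, 23, 412), (129, 265, 13, 7, 48), (220, 272, 13, 7, 39), (141, 309, 11, 6, 31), (0, 323, 10, 7, 36), (130, 323, 35, 31, 418), (101, 326, 19, 12, 51)]
```

```bash
python3 - <<'E'
from h import *
full=lambda x,y:(250+x/6-.42,205+y/6-.42)
F=onplane('scene',full(108,123),.068);N=onplane('scene',full(370,233),.068)
print(N,'nut-nut mm',np.linalg.norm(N-F)*1e3)
a=cv2.imread('pics/v.png').astype(np.float32).mean(2)[90:270,80:240];b=cv2.imread('pics/f.png').astype(np.float32).mean(2)[90:270,80:240]
print('vice shift px/6',cv2.phaseCorrelate(a,b))
E
```

```text
[ 0.54407665 -0.32398285  0.068     ] nut-nut mm 111.71667269192763
vice shift px/6 ((0.04820433842660066, -0.06736847668464918), 0.48020176609357196)
```

```bash
python3 -c "
from rig import manip
print(manip.finish_job())"
```

```text
the job is handed in; nothing more can be done
None
```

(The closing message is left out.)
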